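# Shut off the airbrush line in the bench air box

### The arm

A 6-joint arm with a two-finger parallel gripper is mounted at the origin on the work surface. World frame = base frame: x ahead of the robot, y to its left, z up, the work surface at z = 0. Lengths are in mm, angles in rad, forces in N, time in s.
With the tool pointing down it reaches from about 275 to 1000 mm from the base axis. Payload 8.4 kg.
Tool frame: the origin (TCP) lies at the very end of the fingers, on their centre line; the grasp point (between the pads) lies r.hold_point_z behind it (r.hold_point_z is the distance from the TCP to the grasp point, in mm); x points along the fingers, z is the direction in which the jaws open and shut, and the axes are right-handed (so a half turn about x gives the same grasp; the last joint's range is limited). The gripper opens to 85 mm and grips with 20 to 120 N. Pads are 22 mm wide; open, the fingers measure 114 mm over their backs; the gripper's body (76 mm by 85 mm) begins 54 mm behind the grasp point. The pads swing forward as they close: fully open they stand 13 mm farther back than shut.
Start: joints at [-1.326, 0.353, 1.633, -0, 1.155, -0.002], TCP at [152.687, -606.065, 231.281] pointing down, gripper open.
Joint ranges: [-2.63, 2.63], [-0.92, 2.1], [0.06, 2.66], [-1.3, 4.44], [0, 2.69], [-3.02, 3.02]. Speed limits (rad/s): [2.22, 2.22, 2.79, 3.14, 3.14, 3.14].

### API

Orientations are given as [roll, pitch, yaw] about the fixed x, y, z axes, in that order (R = Rz(yaw) Ry(pitch) Rx(roll)).
In Python, from rig import r gives the robot as it stands.
- The arm moves only by the tool jog_arm, never from a script. Its argument "series" is a list of rows, each a list of 7 numbers: the turn, a rotation vector about the tool's x, y, z in degrees, then the shift along the tool's x, y, z in cm, then the opening, from 0 (shut) to 1 (fully open). In form: [[wx, wy, wz, tx, ty, tz, fingers], ...]. A call has 1 to 20 rows; each row shifts and turns the commanded pose from where the row before left it, along the tool's axes as they then stand; what a row does not reach is not made up. A row lasts 1/10 s, in which the tool goes at most 50 mm and 8.59 degrees, less where a joint would pass 70% of its speed; a pose out of reach is approached as far as the arm can. A call with a gripper value outside its range is refused whole. The fingers move at their own pace and stop on an object; "force" is the grip in N (left out, the last holds). Time passes only in rows, so rows that do not move let the fingers close. It gives the time, the measured TCP pose, the force and the opening at its end, in the units of the state.
- r.sense(): the state, without advancing time (a new reading comes with each control period).
- r.grab_frame(name): name is "scene" or "top" or "wrist"; returns (picture, depth): 480x640x3 uint8, red, green, blue; 480x640 float32, mm along the optical axis (not along the pixel's ray), 0 where there is no reading.
- r.get_calibration(name): a dict with "mtx" (3x3 intrinsics, pixels), "position" and "rotation" of the camera in the world; the wrist camera has in their place "mount" (4x4, takes a point from camera to tool coordinates, whose origin is the TCP and whose axes are the tool frame's). Camera axes: x right, y down, z forward; pixel columns grow to the right and rows downward; lengths in mm; the calibration is good to about 2 mm. A picture is of the moment at which its call begins: read the wrist's pose just before it. get_calibration takes no time and is no camera call.
- r.sign_off(): hands the job in, once; it reports no verdict.
The state is a dict: "clock": time; "qpos": joint angles; "qvel": joint speeds; "joint_efforts": joint torques, N m; "eef_pos": TCP position; "tcp_rot": TCP orientation; "contact_force": force on the tool from outside, world axes, zero at the start; "wrist_torque": the same for the moment, N m; "opening": opening from 0.0 (shut) to 1.0 (fully open).
Only numpy, scipy, OpenCV 4.12 (cv2) and the standard library are available. Lean on these libraries where they do the work, as an engineer would, in place of code of your own. Each camera call takes 0.05 s, during which the arm holds its last target.

### The job

Push the cover plate of the grey air box all the way along its channel to the far end, so that the two valves under it lie open to view, then push the valve handle that ends in a round disc fully shut, until it stands square across its pipe at its stop. Do not lift the cover out of its channel, and leave the plain handle, the cup, the tape, the jar and the egg as they are.

Things in the scene. Friction and masses are not known exactly. Their poses are not given: they have to be found in the camera images.
- air_box: Grey steel box fixed to the bench, 160 (x) x 444 (y) x 90 mm high; origin at the centre of its underside, y along its length. Side walls (10 mm) and end walls (6 mm) rise to 90 mm and form a channel 140 mm wide, y -216 to +216 mm, whose ledges, 80 mm high, carry the cover. The -y half is an open well with two valves, the +y half a closed deck 80 mm high.
- well (a point): Centre of the well's floor, 6 mm above the bench; axes as the box's. The well is clear 60 mm either way in x and about 109 mm either way in y. The valves' pivots stand at x +28 mm, y -51 and +35 mm from here; which valve is at which place varies.
- cover: Loose aluminium plate 137 (x) x 214 (y) x 4 mm, about 0.4 kg, lying in the channel over the well; a few N push it. Origin: centre of its underside, 80 mm above the bench; axes as the box's. On its middle an upright rib, 60 mm along x, 10 mm thick, its top 26 mm above the origin. It starts at y -108 to -80 mm of the box and slides to +y over the deck until it meets the end wall, at y +109 mm.
- marked_valve: Brass valve of the handle with the disc, fixed in the well; origin on the handle's pivot axis at bench height, axes as the box's. Its pipe runs along x (16 mm thick, top at 28 mm height); valve body 28 mm thick, top at 34 mm height, 30 mm long, with a stem above it.
- marked_handle (a joint): Angle of the disc handle about its vertical pivot, rad. 0: open, pointing along the box's -x, over the pipe. It grows as the handle swings towards +y. 1.571: shut, at its stop, pointing along +y. Starts at 0 to 0.25. Stays where it is left; 2 to 3 N at the disc moves it.
- marked_end (a point): Top of the disc on the marked handle, on the disc's axis, 46 mm from the pivot, 64 mm above the bench. Disc 28 mm across, 14 mm tall (height 50 to 64 mm), with a dark round inlay, on a steel bar 12 mm wide; the handle ends 60 mm from the pivot. Its x axis points from the disc to the pivot.
- plain_valve: The other valve, alike, with a plain handle; origin on its pivot axis at bench height.
- plain_handle (a joint): Angle of the plain handle, same sense as the other; starts at 0 to 0.25. To be left as it is.
- plain_end (a point): Point on top of the plain handle 46 mm from its pivot, 64 mm above the bench. This handle is a straight square-ended steel bar, 12 mm wide, 14 mm tall, 60 mm long from the pivot, with no disc.
- cup: Loose clear plastic cup, 72 mm across the rim, 95 mm tall, standing at the robot's side of the box; origin under its centre.
- tape: Loose roll of paper tape lying flat, 90 mm across, 25 mm tall, beyond the box; origin under its centre.
- jar: Loose glass jar, 52 mm across, 70 mm tall, standing at the robot's side of the box; origin under its centre.
- egg_stand: White egg fixed on a loose card base 75 x 60 mm, 64 mm tall in all, beyond the box; origin under the base's centre.

How it is judged (in metres and radians):
On the way, in this order (a step that is already met when the one before it is completed fails the run):
1. the cover is pushed along its channel to the far end (y of cover in the frame of air_box above 0.094 m), for 0.2 s.
2. the handle with the disc is pushed shut (value of joint marked_handle above 1.45 rad), for 0.2 s.
At the end, for the whole second after the job is handed in: The cover lies flat in its channel within 15 mm of the far end wall and at rest, the disc handle is at least 1.45 rad shut (stop at 1.571), the end of the plain handle is within 12 mm of where it was, and the cup, tape, jar and egg stand within 20 mm of where they were, upright (within 0.2 rad) (y of cover in the frame of air_box above 0.094 m and value of joint marked_handle above 1.45 rad and not (z of cover in the frame of air_box above 0.09 m or angle between cover's own z axis and vertical above 0.12 rad) and distance of plain_end from where it was at the start of the episode below 0.012 m and linear speed of cover below 0.01 m/s and distance of each of cup, tape, jar, egg_stand from where it was at the start of the episode below 0.02 m and angle between each of cup, tape, jar, egg_stand's own z axis and vertical below 0.2 rad); the robot touches nothing.
It fails at once if the cover is lifted more than 10 mm or tipped out of its channel (z of cover in the frame of air_box above 0.09 m or angle between cover's own z axis and vertical above 0.12 rad).
It fails at once if the plain handle is moved more than 12 mm at its end (distance of plain_end from where it was at the start of the episode above 0.012 m).
It fails at once if a bystander (cup, tape, jar, egg) is moved more than 20 mm or lifted (distance of any of cup, tape, jar, egg_stand from where it was at the start of the episode above 0.02 m).
It also fails if it takes over 51 s, if anything falls off the work surface, if the arm or the gripper's body presses on something with over 40 N, if the wrist force passes 120 N, or if a joint passes its speed limit or range.

## Working session

There is one attempt and no reset: what is moved stays moved. The work goes in short steps, Python scripts to look and compute and a tool call to move; the robot and the scene stay as the last step left them, time stands still between calls to the robot, and variables do not carry over. Pictures are saved under pics/ and viewed, and the job is handed in when it is done.

Besides the shell and the picture viewer there is one more tool, called after ">>>" as name(argument=value, ...), one argument or row to a line, values as JSON. jog_arm: Moves the arm, as the interface text tells. Its arguments: {"type":"object","properties":{"series":{"type":"array"},"force":{"type":"number"}},"required":["series"]}

```bash
mkdir -p pics; ls; cat > h.py <<'E'
import numpy as np,cv2
from rig import r
from scipy.spatial.transform import Rotation as R
def save(n,img): cv2.imwrite('pics/'+n+'.png',img[:,:,::-1])
E
python3 - <<'E'
from h import *
s=r.sense(); print(s, r.hold_point_z)
for n in ['scene','top','wrist']:
    p,d=r.grab_frame(n); save(n+'0',p); np.savez('pics/'+n+'0.npz',p=p,d=d)
    print(n,r.get_calibration(n))
E
```

```text
pics
{'clock': 0.0, 'qpos': array([-1.32640912e+00,  3.53658818e-01,  1.63411377e+00,  2.93885701e-05,
        1.15522660e+00, -2.38790285e-03]), 'qvel': array([-0.0004064 , -0.00128325,  0.00030803, -0.00035443, -0.00030257,
       -0.00035244]), 'joint_efforts': array([-2.75895827e-04, -6.05259776e+01, -3.42065549e+01,  2.05652566e-05,
        9.35460470e-03, -2.55649871e-05]), 'eef_pos': array([ 152.57539952, -605.6019371 ,  230.56374462]), 'tcp_rot': array([3.12010301, 1.56938954, 1.79606991]), 'contact_force': array([ 0.08126548, -0.04966471, -1.09756601]), 'wrist_torque': array([-0.03123066, -0.00895626,  0.02339961]), 'opening': 0.9991671360848543} 18.700000000000003
scene {'mtx': array([[619.19337357,   0.        , 320.99363231],
       [  0.        , 619.19337357, 238.09743038],
       [  0.        ,   0.        ,   1.        ]]), 'position': array([1168.42622962,   -7.9089806 ,  720.94603685]), 'rotation': array([-2.40848187,  0.00312142,  1.55364539])}
top {'mtx': array([[575.99523244,   0.        , 331.64688829],
       [  0.        , 575.99523244, 237.28164325],
       [  0.        ,   0.        ,   1.        ]]), 'position': array([ 448.03470914,  -20.18428485, 1087.60563117]), 'rotation': array([-2.99881942,  0.0297921 , -1.5737086 ])}
wrist {'mtx': array([[408.68182553,   0.        , 318.89683245],
       [  0.        , 408.68182553, 239.30016769],
       [  0.        ,   0.        ,   1.        ]]), 'mount': array([[-6.06054004e-04, -2.88461948e-01,  9.57491168e-01,
        -1.42559048e+02],
       [ 5.12589338e-04, -9.57491308e-01, -2.88461665e-01,
         7.31586462e+01],
       [ 9.99999685e-01,  3.15976417e-04,  7.28153960e-04,
        -7.42913904e-01],
       [ 0.00000000e+00,  0.00000000e+00,  0.00000000e+00,
         1.00000000e+00]])}
```

View pics/scene0.png

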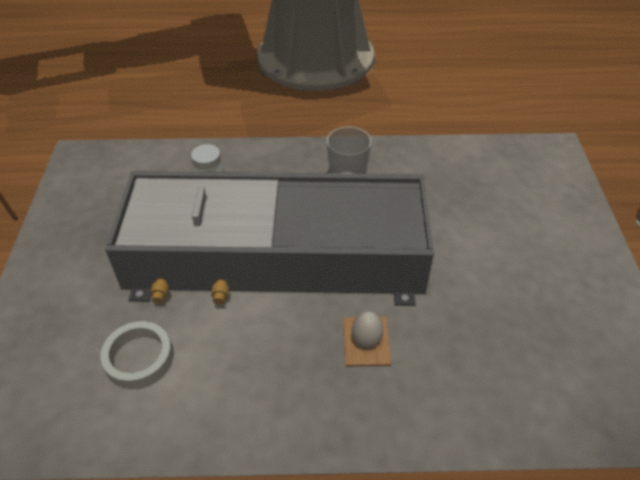

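View pics/top0.png

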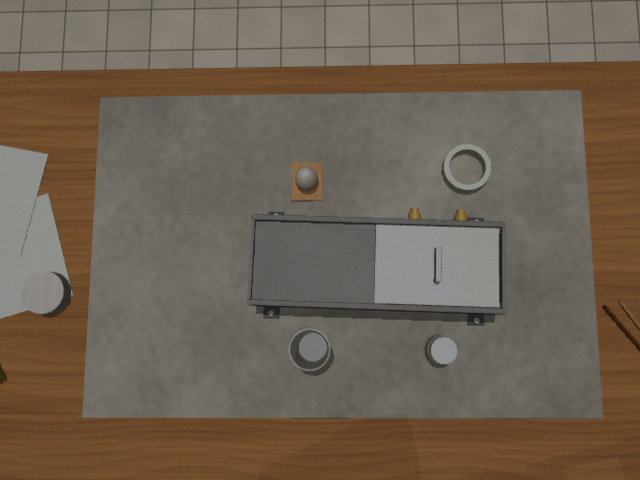

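The scene view shows the box with the cover at its left end (150-280, 180-245) and the rib at (199,205). In the top view the cover is at (375-500, 225-305), with the rib at (438,265). The cup is at (310,350), jar at (442,350), tape at (467,168) and egg at (306,180). Next I'll measure the box and cover.

```bash
cat >> h.py <<'E'
def rays(name,px,pose=None):
    c=r.get_calibration(name); px=np.atleast_2d(np.array(px,float))
    d=np.c_[px,np.ones(len(px))]@np.linalg.inv(c['mtx']).T
    if name=='wrist':
        p,rot=pose; Rt=R.from_euler('xyz',rot).as_matrix(); M=c['mount']
        return p+Rt@M[:3,3], d@(Rt@M[:3,:3]).T
    return c['position'], d@R.from_euler('xyz',c['rotation']).as_matrix().T
def plane(name,px,z,pose=None):
    o,d=rays(name,px,pose); return o+d*((z-o[2])/d[:,2])[:,None]
def tri(a,b):
    (o1,d1),(o2,d2)=a,b
    A=np.c_[d1,-d2]; t=np.linalg.lstsq(A,o2-o1,rcond=None)[0]
    p,q=o1+d1*t[0],o2+d2*t[1]; return (p+q)/2,np.linalg.norm(p-q)
E
python3 - <<'E'
from h import *
p=np.load('pics/top0.npz')['p']; q=np.load('pics/scene0.npz')['p']
def big(im,box,lo,op=3):
    g=cv2.cvtColor(im,cv2.COLOR_RGB2GRAY); m=np.zeros_like(g); x0,y0,x1,y1=box
    m[y0:y1,x0:x1]=(g[y0:y1,x0:x1]>lo)*255
    m=cv2.morphologyEx(m,cv2.MORPH_OPEN,np.ones((op,op)))
    m=cv2.morphologyEx(m,cv2.MORPH_CLOSE,np.ones((9,9)))
    cs,_=cv2.findContours(m,0,2); return max(cs,key=cv2.contourArea)
g=cv2.cvtColor(p,cv2.COLOR_RGB2GRAY); print(g[265,360:392],g[265,490:510],g[212:232,420],g[298:315,420])
c=big(p,(240,205,515,320),125); rect=cv2.minAreaRect(c); b=cv2.boxPoints(rect)
print('cover px',rect); P=plane('top',b,84); print(P.round(1))
print('sizes',[np.linalg.norm(P[i]-P[i-1]).round(1) for i in range(4)],'c',P.mean(0).round(1))
im=cv2.resize(p[195:335,235:520],None,fx=2.8,fy=2.8,interpolation=cv2.INTER_CUBIC); save('topcrop',im)
im=cv2.resize(q[160:320,100:440],None,fx=2.3,fy=2.3,interpolation=cv2.INTER_CUBIC); save('scenecrop',im)
E
```

```text
[ 99  96  98  96  99  98  97  97  98  95  97  97  93  95  83 140 144 145
 146 144 147 147 144 144 144 145 146 144 145 145 146 145] [143 144 144 142 145 144 145 145 125  59  26  30  83  90  89  93  96  98
  99  99] [112  98  75  73  73  71  74  71  89  88  88  86  62  69 129 144 144 145
 147 145] [145 145 145 144 144 141 113  62  86  93  89  88  74  38  52  59  59]
cover px ((436.99920654296875, 265.52813720703125), (124.232421875, 78.43367767333984), 1.6135388612747192)
[[ 477.2  -63.3   84. ]
 [ 614.5  -69.    84. ]
 [ 606.6 -285.8   84. ]
 [ 470.4 -276.    84. ]]
sizes [np.float64(212.8), np.float64(137.5), np.float64(216.9), np.float64(136.6)] c [ 542.2 -173.5   84. ]
```

View pics/topcrop.png

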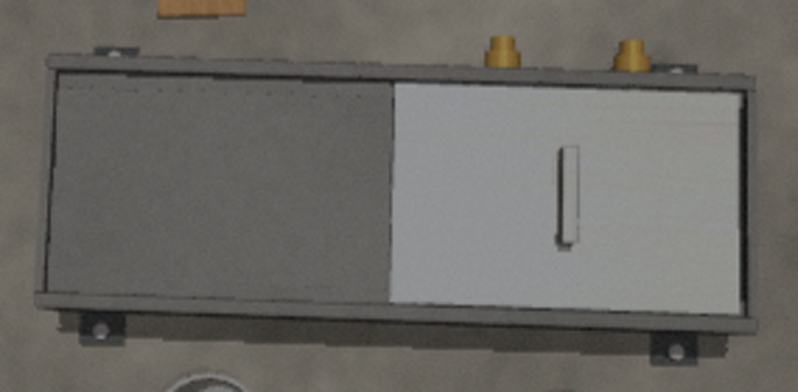

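View pics/scenecrop.png

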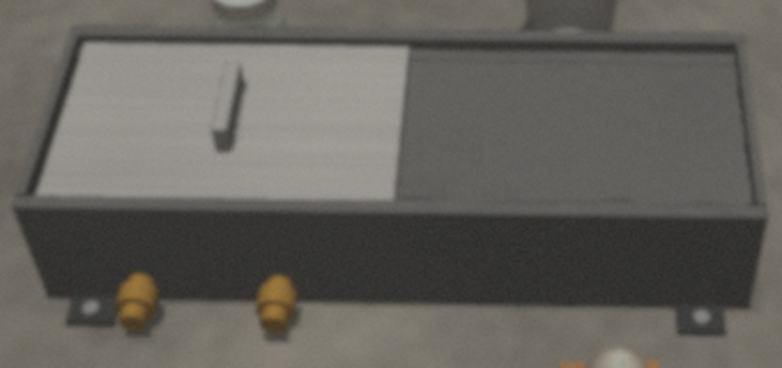

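The crops show the rim's outer corners at about (48,55), (755,77), (757,332) and (36,307) in the top crop, and the rib's top at (563-579, 147-243).

```bash
python3 - <<'E'
from h import *
T=lambda a:np.array(a,float)/2.8+[235,195]-0.3
S=lambda a:np.array(a,float)/2.3+[100,160]-0.3
P=plane('top',T([[48,55],[755,77],[757,332],[36,307]]),90);print(P.round(1),[np.linalg.norm(P[i]-P[i-1]).round(1) for i in range(4)],'c',P.mean(0).round(1))
Q=plane('scene',S([[765,212],[16,205],[75,28],[742,40]]),90);print(Q.round(1),[np.linalg.norm(Q[i]-Q[i-1]).round(1) for i in range(4)],'c',Q.mean(0).round(1))
for A in(P,Q):
    pass
v=(P[1]+P[2]-P[0]-P[3]);print('dir-y',np.degrees(np.arctan2(v[0],-v[1])))
v=(Q[1]+Q[2]-Q[0]-Q[3]);print('dir-y',np.degrees(np.arctan2(v[0],-v[1])))
# rib top ends
t=T([[570,148],[570,242]]); s=S([[220,132],[233,66]])
print(plane('top',t,106).round(1),plane('scene',s,106).round(1))
for i in range(2):
    o,d=rays('top',t[i]);o2,d2=rays('scene',s[i]);print(tri((o,d[0]),(o2,d2[0])))
for n,px,z in[('jar',[442,350],70),('cup',[310,350],95),('egg',[306,179],64),('tape',[467,168],25)]:print(n,plane('top',px,z).round(0))
E
```

```text
[[ 633.6  150.2   90. ]
 [ 616.  -291.8   90. ]
 [ 458.7 -285.9   90. ]
 [ 475.5  154.9   90. ]] [np.float64(158.2), np.float64(442.3), np.float64(157.3), np.float64(441.2)] c [545.9 -68.2  90. ]
[[ 628.2  148.9   90. ]
 [ 614.  -290.2   90. ]
 [ 459.2 -284.5   90. ]
 [ 479.9  154.3   90. ]] [np.float64(148.4), np.float64(439.4), np.float64(155.0), np.float64(439.3)] c [545.3 -67.9  90. ]
dir-y -2.2291899113538505
dir-y -2.2752703344314074
[[ 570.2 -173.5  106. ]
 [ 512.9 -171.9  106. ]] [[ 572.2 -173.   106. ]
 [ 514.8 -171.7  106. ]]
(array([ 570.44802188, -173.65821827,  104.1712831 ]), np.float64(0.3413295523561249))
(array([ 513.03583113, -172.11702119,  104.33063793]), np.float64(0.032123873500299924))
jar [[ 396. -180.   70.]]
cup [[398.  46.  95.]]
egg [[703.  56.  64.]]
tape [[ 731. -244.   25.]]
```

```bash
cat >> h.py <<'E'
yaw=np.radians(-2.25); B0=np.array([545.7,-68.1,0]); RB=R.from_euler('z',yaw).as_matrix()
def b2w(p): return B0+RB@np.array(p,float)
def w2b(p): return RB.T@(np.array(p,float)-B0)
def tool(): s=r.sense(); return s['eef_pos'],R.from_euler('xyz',s['tcp_rot']).as_matrix(),s
def rel(target,Rt=None):
    p,T,s=tool(); T=T if Rt is None else Rt
    return T.T@(np.array(target)-p)/10
E
python3 - <<'E'
from h import *
p,T,s=tool(); print(T.round(3))
print(b2w([0,-132,94]),b2w([0,91,94]),w2b([542.2,-173.5,84]))
c=(p:=p)
for k in range(4):
    a=yaw+k*np.pi/2
    Z=np.array([np.cos(a),np.sin(a),0]);X=np.array([0,0,-1.]);D=np.c_[X,np.cross(Z,X),Z]
    print(k,'tool z dir',Z.round(2),'turn(deg, tool)',np.degrees(R.from_matrix(T.T@D).as_rotvec()).round(2), 'shift cm now axes',rel(b2w([0,-132,230])).round(2))
E
```

```text
[[-0.     0.97   0.244]
 [ 0.001  0.244 -0.97 ]
 [-1.    -0.    -0.001]]
[ 540.51770432 -199.99823278   94.        ] [549.27264323  22.8298423   94.        ] [   0.64068295 -105.45614977   84.        ]
0 tool z dir [ 1.   -0.04  0.  ] turn(deg, tool) [-7.361e+01 -5.000e-02 -4.000e-02] shift cm now axes [  0.1   47.53 -29.87]
1 tool z dir [0.04 1.   0.  ] turn(deg, tool) [-1.6361e+02 -1.0000e-02 -8.0000e-02] shift cm now axes [  0.1   47.53 -29.87]
2 tool z dir [-1.    0.04  0.  ] turn(deg, tool) [ 1.0639e+02 -4.0000e-02  6.0000e-02] shift cm now axes [  0.1   47.53 -29.87]
3 tool z dir [-0.04 -1.    0.  ] turn(deg, tool) [ 1.639e+01 -6.000e-02  1.000e-02] shift cm now axes [  0.1   47.53 -29.87]
```

View pics/wrist0.png

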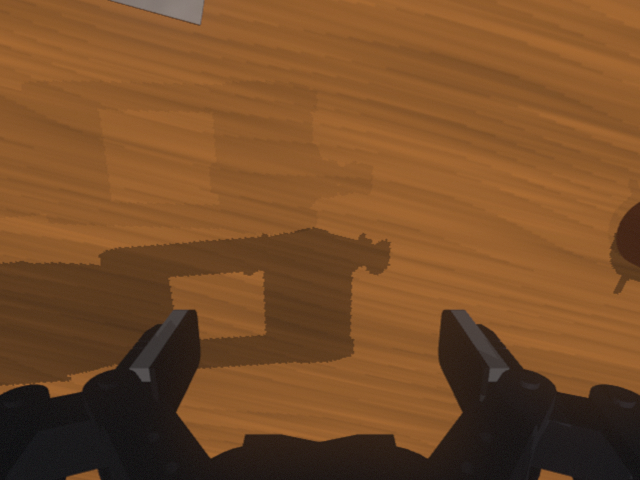

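>>> jog_arm(
  series=[
    [0,0,0,0,3.17,-1.99,0],
    [0,0,0,0,3.17,-1.99,0],
    [0,0,0,0,3.17,-1.99,0],
    [0,0,0,0,3.17,-1.99,0],
    [0,0,0,0,3.17,-1.99,0],
    [0,0,0,0,3.17,-1.99,0],
    [0,0,0,0,3.17,-1.99,0],
    [0,0,0,0,3.17,-1.99,0],
    [0,0,0,0,3.17,-1.99,0],
    [0,0,0,0,3.17,-1.99,0],
    [0,0,0,0,3.17,-1.99,0],
    [0,0,0,0,3.17,-1.99,0],
    [0,0,0,0,3.17,-1.99,0],
    [0,0,0,0,3.17,-1.99,0],
    [0,0,0,0,3.17,-1.99,0],
    [4.1,0,0,0,0,0,0],
    [4.1,0,0,0,0,0,0],
    [4.1,0,0,0,0,0,0],
    [4.1,0,0,0,0,0,0],
    [0,0,0,0,0,0,0],
  ],
  force=30,
)

```text
clock: 2.15
eef_pos: [540.7, -200.3, 231.0]
tcp_rot: [-1.893, 1.57, 2.779]
contact_force: [-0.1, -0.4, -0.2]
opening: -0.002
```

```bash
python3 - <<'E'
from h import *
p,T,s=tool(); print(T.round(3),s['opening'])
pw,d=r.grab_frame('wrist'); save('w1',pw); np.savez('pics/w1.npz',p=pw,d=d,e=p,t=s['tcp_rot'])
print(w2b(p),rel(b2w([0,-134,95])).round(2))
E
```

```text
[[-0.     0.999 -0.04 ]
 [ 0.    -0.04  -0.999]
 [-1.    -0.    -0.   ]] -0.002117052023367382
[ 2.02969932e-01 -1.32342436e+02  2.31025328e+02] [ 1.361e+01 -1.000e-02  1.700e-01]
```

View pics/w1.png

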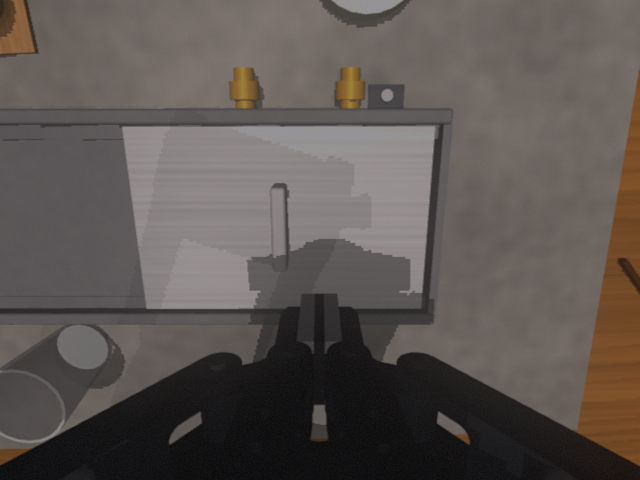

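The wrist view shows the rib at (280, 185-268), left (+y side) of the closed fingertips at (320,295). I'll cross-check the rib and lower the tool.

```bash
python3 - <<'E'
from h import *
z=np.load('pics/w1.npz'); pose=(z['e'],z['t'])
P=plane('wrist',[[280,186],[281,268],[273,228],[287,228]],106,pose)
print([w2b(x).round(1) for x in P])
P=plane('wrist',[[452,109],[434,322]],90,pose); print([w2b(x).round(1) for x in P])
E
```

```text
[array([  29.2, -106.3,  106. ]), array([ -28.4, -105.4,  106. ]), array([   0.6, -100.8,  106. ]), array([   0.6, -110.3,  106. ])]
[array([  77.6, -220. ,   90. ]), array([ -79. , -220.7,   90. ])]
```

>>> jog_arm(
  series=[
    [0,0,0,2.7,0,0.1,0],
    [0,0,0,2.7,0,0.1,0],
    [0,0,0,2.7,0,0,0],
    [0,0,0,2.7,0,0,0],
    [0,0,0,1.8,0,0,0],
    [0,0,0,1,0,0,0],
    [0,0,0,0,0,0,0],
    [0,0,0,0,0,0,0],
  ],
)

```text
clock: 3.0
eef_pos: [541.2, -202.6, 95.9]
tcp_rot: [1.26, 1.57, -0.349]
contact_force: [-0.7, 0.4, 0.3]
opening: -0.006
```

>>> jog_arm(
  series=[
    [0,0,0,0,0,-0.5,0],
    [0,0,0,0,0,-0.5,0],
    [0,0,0,0,0,-0.5,0],
    [0,0,0,0,0,-0.8,0],
    [0,0,0,0,0,-1.2,0],
    [0,0,0,0,0,-1.4,0],
    [0,0,0,0,0,-1.4,0],
    [0,0,0,0,0,-1.4,0],
    [0,0,0,0,0,-1.4,0],
    [0,0,0,0,0,-1.4,0],
    [0,0,0,0,0,-1.4,0],
    [0,0,0,0,0,-1.4,0],
    [0,0,0,0,0,-1.4,0],
    [0,0,0,0,0,-1.4,0],
    [0,0,0,0,0,-1.4,0],
    [0,0,0,0,0,-1.2,0],
    [0,0,0,0,0,-0.8,0],
    [0,0,0,0,0,-0.5,0],
    [0,0,0,0,0,-0.3,0],
    [0,0,0,0,0,0,0],
  ],
)

```text
clock: 5.0
eef_pos: [548.8, 1.6, 95.6]
tcp_rot: [1.626, 1.57, 0.017]
contact_force: [1.3, -2.2, 3.6]
opening: 0.001
```

```bash
python3 - <<'E'
from h import *
p,T,s=tool(); print(w2b(p),s['contact_force'])
p,d=r.grab_frame('top'); save('t2',p)
E
```

```text
[ 0.37480516 69.81497122 95.64383291] [ 1.33834796 -2.23678794  3.64139866]
```

View pics/t2.png

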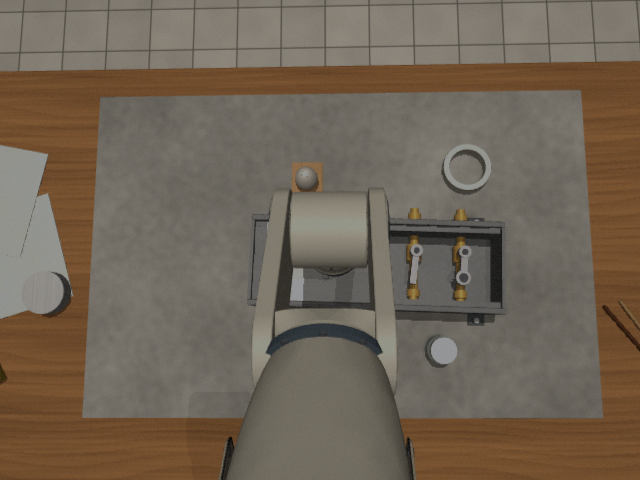

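The top view shows the well open. The disc handle is on the -y valve, with the disc at (463,278) and pivot at (465,252). The plain handle is at (415,265). I'll push the last 20-25 mm to the end wall gently.

>>> jog_arm(
  series=[
    [0,0,0,0,0,-0.4,0],
    [0,0,0,0,0,-0.4,0],
    [0,0,0,0,0,-0.4,0],
    [0,0,0,0,0,-0.3,0],
    [0,0,0,0,0,-0.2,0],
    [0,0,0,0,0,0,0],
  ],
)

```text
clock: 5.65
eef_pos: [549.4, 18.0, 95.3]
tcp_rot: [-2.656, 1.571, 2.017]
contact_force: [-0.4, -1.9, 3.4]
opening: -0.002
```

>>> jog_arm(
  series=[
    [0,0,0,0,0,-0.2,0],
    [0,0,0,0,0,-0.2,0],
    [0,0,0,0,0,0,0],
  ],
)

```text
clock: 5.95
eef_pos: [549.6, 21.8, 95.3]
tcp_rot: [-2.624, 1.571, 2.049]
contact_force: [0.2, -2.2, 4.6]
opening: -0.003
```

>>> jog_arm(
  series=[
    [0,0,0,0,0,-0.2,0],
    [0,0,0,0,0,-0.2,0],
    [0,0,0,0,0,0,0],
  ],
)

```text
clock: 6.25
eef_pos: [549.0, 24.0, 95.2]
tcp_rot: [-0.517, 1.568, -2.127]
contact_force: [-2.8, -13.3, 7.4]
opening: -0.001
```

The contact force jumped to 13 N, so the cover is against the end wall. I'll back off, rise and look into the well.

>>> jog_arm(
  series=[
    [0,0,0,0,0,0.3,0],
    [0,0,0,0,0,0.5,0],
    [0,0,0,0,0,0.7,0],
    [0,0,0,-2,0,0.5,0],
    [0,0,0,-3.5,0,1.5,0],
    [0,0,0,-3.5,0,2.5,0],
    [0,0,0,-2.5,0,3,0],
    [0,0,0,-2,0,3,0],
    [0,0,0,0,0,3,0],
    [0,0,0,0,0,2.5,0],
    [0,0,0,0,0,2,0],
    [0,0,0,0,0,0.7,0],
    [0,0,0,0,0,0,0],
    [0,0,0,0,0,0,0],
  ],
)

```text
clock: 7.65
eef_pos: [541.7, -175.8, 230.0]
tcp_rot: [-2.518, 1.57, 2.155]
contact_force: [1.5, 0.2, 0.3]
opening: 0.006
```

```bash
python3 - <<'E'
from h import *
p,T,s=tool(); print(w2b(p),s['contact_force'],s['clock'])
pw,d=r.grab_frame('wrist'); save('w3',pw); np.savez('pics/w3.npz',p=pw,d=d,e=p,t=s['tcp_rot'])
pw,d=r.grab_frame('scene'); np.savez('pics/s3.npz',p=pw,d=d)
save('s3',cv2.resize(pw[160:320,100:440],None,fx=2.3,fy=2.3,interpolation=cv2.INTER_CUBIC))
E
```

```text
[ 1.94078428e-01 -1.07757971e+02  2.30010626e+02] [1.51882955 0.22298637 0.27192454] 7.65
```

View pics/w3.png

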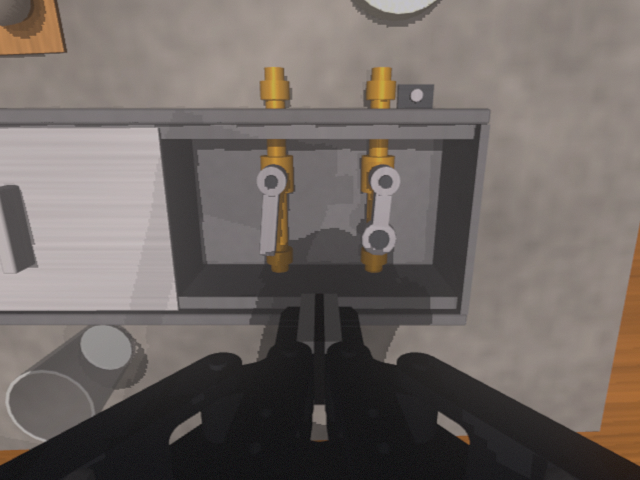

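View pics/s3.png

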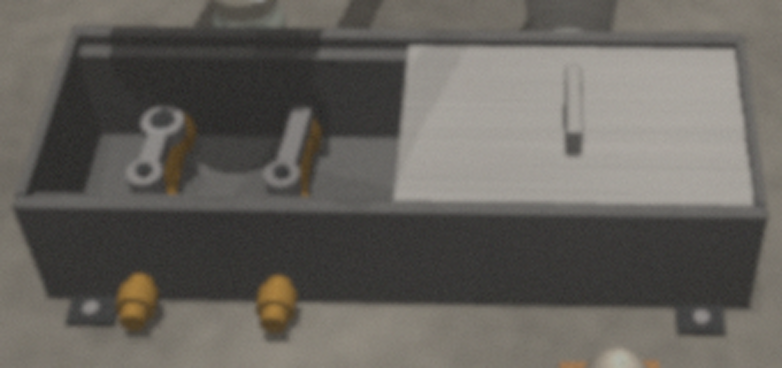

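The wrist view shows the disc at (379,238) with its pivot at (385,181), and the plain handle from (272,182) to (267,252). The scene crop shows the disc at (162,122) and the cover at the far wall. Next step is triangulating the disc.

```bash
python3 - <<'E'
from h import *
z=np.load('pics/w3.npz'); pose=(z['e'],z['t'])
n=['disc','pivot','plainpivot','plain tip']; px=[[379,238],[385,181],[272,182],[267,252]]
for a,b in zip(n,plane('wrist',px,64,pose)): print(a,w2b(b).round(1))
S=lambda a:np.array(a,float)/2.3+[100,160]-0.3
for nm,w,s in [('disc',px[0],S([162,122])),('pivot',px[1],S([144,171])),('pp',px[2],S([282,173]))]:
    o,d=rays('wrist',w,pose);o2,d2=rays('scene',s); t,e=tri((o,d[0]),(o2,d2[0])); print(nm,w2b(t).round(1),round(e,1))
P=plane('wrist',[[160,127],[178,310]],84,pose);print('cover edge',[w2b(x).round(1) for x in P])
P=plane('wrist',[[487,109],[466,322]],90,pose);print('rim',[w2b(x).round(1) for x in P])
E
```

```text
disc [ -18.8 -154.6   64. ]
pivot [  26.2 -157.2   64. ]
plainpivot [ 25.4 -71.7  64. ]
plain tip [-30.4 -65.9  64. ]
disc [ -18.9 -155.3   63.1] 1.1
pivot [  26.7 -157.5   65.9] 1.2
pp [ 25.6 -72.   64.7] 0.3
cover edge [array([66.1,  1. , 84. ]), array([-71.3,   2.4,  84. ])]
rim [array([  77.7, -218. ,   90. ]), array([ -78.4, -220.4,   90. ])]
```

```bash
python3 - <<'E'
from h import *
z=np.load('pics/w3.npz'); d=z['d']; c=r.get_calibration('wrist'); M=c['mount']
v,u=np.nonzero((d>10)&(d<190)); k=np.linalg.inv(c['mtx']); P=(np.c_[u,v,np.ones(len(u))]@k.T)*d[v,u][:,None]
P=P@M[:3,:3].T+M[:3,3]
print(len(P),P.min(0),P.max(0))
for a in range(-110,5,8):
    q=P[(P[:,0]>=a)&(P[:,0]<a+8)]
    if len(q)>5: print(a,len(q),'y',np.percentile(q[:,1],[1,99]).round(0),'z',np.percentile(q[:,2],[1,99]).round(0))
print(r.sense()['qpos'].round(2))
E
```

```text
59599 [-93.50939784 -13.18683834 -60.04897754] [-3.40783624 20.09071559 58.89118738]
-94 3277 y [13. 19.] z [-55.  54.]
-86 14057 y [ 6. 17.] z [-57.  56.]
-78 13384 y [-3. 17.] z [-53.  51.]
-70 8120 y [-9. 17.] z [-47.  45.]
-62 9743 y [-9. 12.] z [-40.  38.]
-54 5458 y [-9. 13.] z [-35.  34.]
-46 1646 y [-7. 13.] z [-28.  26.]
-38 1272 y [-11.  11.] z [-13.  12.]
-30 1029 y [ 6. 11.] z [-14.  13.]
-22 860 y [ 6. 11.] z [-14.  13.]
-14 672 y [ 6. 11.] z [-14.  12.]
-6 81 y [ 9. 11.] z [-7.  6.]
[-0.32  0.27  1.76  0.    1.12  1.29]
```

>>> jog_arm(
  series=[
    [0,0,0,0,-0.4,1.5,0],
    [0,0,0,0,-0.4,2,0],
    [0,0,0,0,-0.4,2,0],
    [0,0,0,2,-0.4,1.5,0],
    [0,0,0,2.5,-0.4,1.1,0],
    [0,0,0,2.5,0,0,0],
    [0,0,0,2,0,0,0],
    [0,0,0,1,0,0,0],
    [0,0,0,0,0,0,0],
    [0,0,0,0,0,0,0],
  ],
)

```text
clock: 8.75
eef_pos: [519.0, -256.8, 130.9]
tcp_rot: [1.081, 1.57, -0.529]
contact_force: [0.5, 0.7, 0.8]
opening: -0.002
```

```bash
python3 - <<'E'
from h import *
p,T,s=tool(); print(w2b(p).round(1),s['clock'],rel(b2w([-19,-189,55])).round(2))
pw,d=r.grab_frame('wrist'); save('w4',pw); np.savez('pics/w4.npz',p=pw,d=d,e=p,t=s['tcp_rot'])
E
```

```text
[ -19.2 -189.6  130.9] 8.75 [ 7.59  0.02 -0.06]
```

View pics/w4.png

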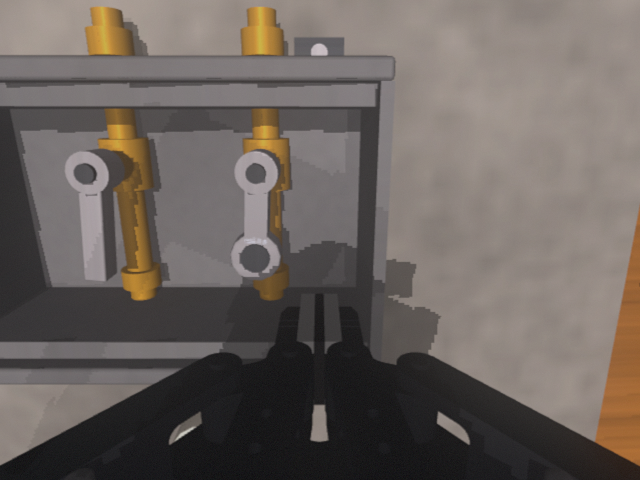

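The disc is at (255,257) and its pivot at (256,173). The closed fingertips at (320,295) sit between the disc and the -y end wall. I'll check against this nearer view, then descend.

```bash
python3 - <<'E'
from h import *
z=np.load('pics/w4.npz'); pose=(z['e'],z['t'])
print([w2b(x).round(1) for x in plane('wrist',[[255,257],[256,173],[87,173],[98,278]],64,pose)])
a=np.load('pics/w3.npz')
for u,v in [([379,238],[255,257]),([385,181],[256,173])]:
    o,d=rays('wrist',u,(a['e'],a['t']));o2,d2=rays('wrist',v,pose);t,e=tri((o,d[0]),(o2,d2[0]));print(w2b(t).round(1),e)
print([w2b(x).round(1) for x in plane('wrist',[[394,60],[375,107]],90,pose)])
E
```

```text
[array([ -19.4, -154.5,   64. ]), array([  26., -157.,   64.]), array([ 26. , -70.8,  64. ]), array([-31.6, -67.5,  64. ])]
[ -18.9 -154.6   64.6] 0.5485782495523384
[  26.2 -157.1   64.6] 0.215496381829326
[array([  76.1, -220.2,   90. ]), array([  57.6, -213. ,   90. ])]
```

>>> jog_arm(
  series=[
    [0,0,0,1.5,0,0,0],
    [0,0,0,1.5,0,0,0],
    [0,0,0,1.5,0,0,0],
    [0,0,0,1.5,0,0,0],
    [0,0,0,1,0,0,0],
    [0,0,0,0.6,0,0,0],
    [0,0,0,0,0,0,0],
    [0,0,0,0,0,0,0],
  ],
)

```text
clock: 9.6
eef_pos: [518.9, -256.7, 54.4]
tcp_rot: [1.195, 1.571, -0.415]
contact_force: [0.8, -0.5, 0.3]
opening: -0.002
```

>>> jog_arm(
  series=[
    [0,0,0,0,0,-0.3,0],
    [0,0,0,0,-0.05,-0.25,0],
    [0,0,0,0,-0.18,-0.43,0],
    [0,0,0,0,-0.18,-0.43,0],
    [0,0,0,0,-0.18,-0.43,0],
    [0,0,0,0,-0.1,-0.4,0],
    [0,0,0,0,-0.1,-0.4,0],
    [0,0,0,0,-0.1,-0.4,0],
    [0,0,0,0,0,-0.42,0],
    [0,0,0,0,0,-0.42,0],
    [0,0,0,0,0,-0.42,0],
    [0,0,0,0,0,0,0],
    [0,0,0,0,0,0,0],
  ],
)

```text
clock: 10.9
eef_pos: [511.2, -212.9, 54.1]
tcp_rot: [-2.292, 1.57, 2.381]
contact_force: [-0.4, -0.7, -0.8]
opening: -0.003
```

```bash
python3 - <<'E'
from h import *
p,T,s=tool(); print(w2b(p).round(1),s['contact_force'])
pw,d=r.grab_frame('wrist'); save('w5',pw); np.savez('pics/w5.npz',p=pw,d=d,e=p,t=s['tcp_rot'])
E
```

```text
[ -28.8 -146.    54.1] [-0.42107859 -0.65937482 -0.80965731]
```

View pics/w5.png

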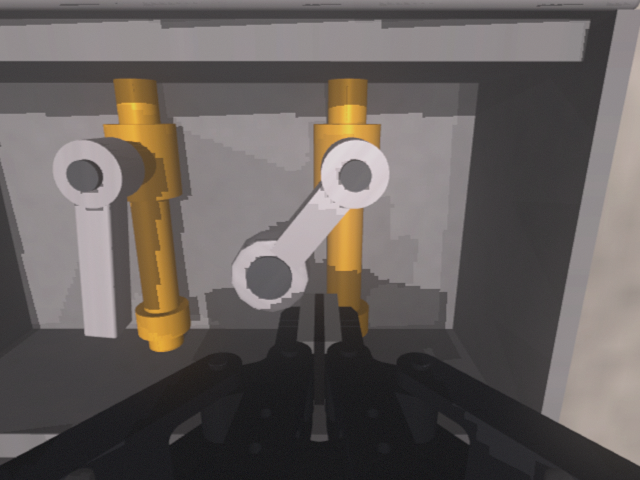

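The disc is at (268,277) with its pivot at (355,175), so the handle has swung about 40°. The plain handle at (98,330) has not moved. I'll continue along the arc.

>>> jog_arm(
  series=[
    [0,0,0,0,0.21,-0.49,0],
    [0,0,0,0,0.21,-0.49,0],
    [0,0,0,0,0.21,-0.49,0],
    [0,0,0,0,0.33,-0.4,0],
    [0,0,0,0,0.33,-0.4,0],
    [0,0,0,0,0.34,-0.4,0],
    [0,0,0,0,0.4,-0.3,0],
    [0,0,0,0,0.4,-0.3,0],
    [0,0,0,0,0.4,-0.26,0],
    [0,0,0,0,0,0,0],
    [0,0,0,0,0,0,0],
  ],
)

```text
clock: 12.05
eef_pos: [541.7, -179.1, 54.4]
tcp_rot: [1.572, 1.57, -0.038]
contact_force: [-0.3, 0.0, 0.1]
opening: -0.0
```

```bash
python3 - <<'E'
from h import *
p,T,s=tool(); print(w2b(p).round(1),s['contact_force'])
pw,d=r.grab_frame('wrist'); save('w6',pw); np.savez('pics/w6.npz',p=pw,d=d,e=p,t=s['tcp_rot'])
E
```

```text
[   0.4 -111.    54.4] [-0.2521739   0.04009233  0.12025782]
```

View pics/w6.png

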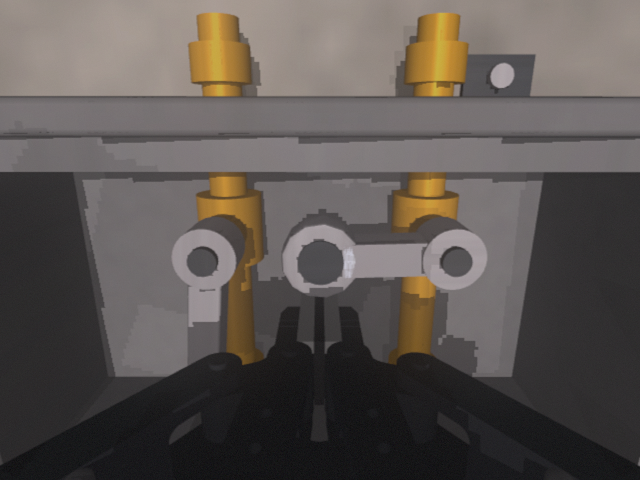

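The disc is at (320,260) and the pivot at (455,261), so the handle is almost square. I'll press on in +x until the stop is felt.

>>> jog_arm(
  series=[
    [0,0,0,0,0.15,0,0],
    [0,0,0,0,0.15,0,0],
    [0,0,0,0,0,0,0],
    [0,0,0,0,0,0,0],
  ],
)

```text
clock: 12.5
eef_pos: [543.4, -179.1, 54.1]
tcp_rot: [-1.858, 1.569, 2.815]
contact_force: [-5.1, 1.5, 3.2]
opening: -0.002
```

>>> jog_arm(
  series=[
    [0,0,0,0,0.1,0,0],
    [0,0,0,0,0,0,0],
  ],
)

```text
clock: 12.7
eef_pos: [543.5, -179.0, 54.1]
tcp_rot: [-1.75, 1.568, 2.923]
contact_force: [-8.3, 0.7, 5.1]
opening: 0.003
```

The tool has stopped moving while the force rises, so this is the stop. Backing away in -x, then up.

>>> jog_arm(
  series=[
    [0,0,0,0,-0.3,0,0],
    [0,0,0,0,-0.5,0,0],
    [0,0,0,0,-0.5,0,0],
    [0,0,0,-1,0,0,0],
    [0,0,0,-2.5,0,0,0],
    [0,0,0,-3.5,0,0,0],
    [0,0,0,-4,0,0,0],
    [0,0,0,-4,0,0,0],
    [0,0,0,-2.5,0,0,0],
    [0,0,0,0,0,0,0],
    [0,0,0,0,0,0,0],
  ],
)

```text
clock: 13.8
eef_pos: [532.4, -178.9, 230.2]
tcp_rot: [1.289, 1.569, -0.321]
contact_force: [-1.4, 0.5, -0.8]
opening: 0.002
```

```bash
python3 - <<'E'
from h import *
p,T,s=tool(); print(w2b(p).round(1),s['contact_force'])
pw,d=r.grab_frame('wrist'); save('w7',pw); np.savez('pics/w7.npz',p=pw,d=d,e=p,t=s['tcp_rot'])
pw,d=r.grab_frame('scene'); save('s7',pw)
E
```

```text
[  -8.9 -111.2  230.2] [-1.3691196   0.47228894 -0.81409806]
```

View pics/w7.png

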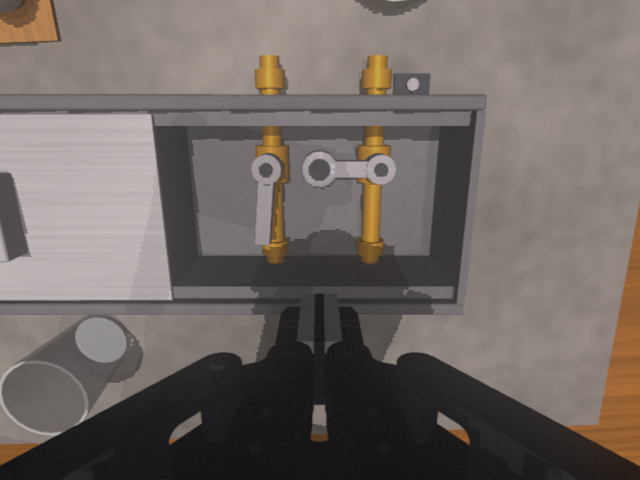

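View pics/s7.png

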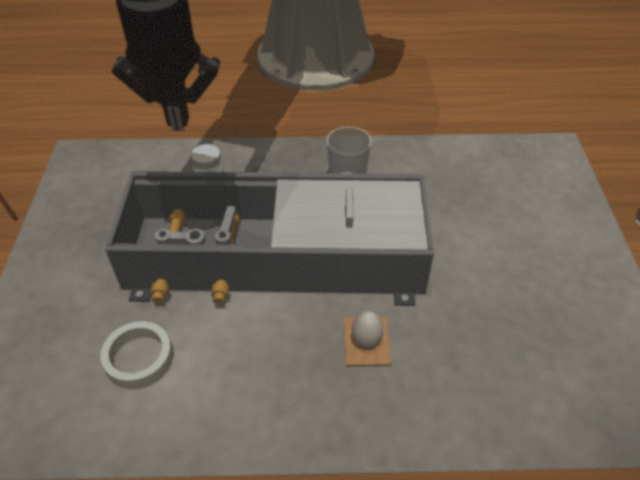

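The disc is at (319,169) and its pivot at (381,170), square to the pipe. The plain handle's tip is at (263,243), and the bystanders and cover look right. One numeric check, then I'll hand in.

```bash
python3 - <<'E'
from h import *
z=np.load('pics/w7.npz'); pose=(z['e'],z['t'])
P=[w2b(x).round(1) for x in plane('wrist',[[319,169],[381,170],[266,170],[263,243]],64,pose)];print(P)
d=P[0]-P[1];print('angle',np.arctan2(d[1],-d[0]))
E=plane('wrist',[[153,113],[172,299]],84,pose);print('cover edge',[w2b(x).round(1) for x in E])
r.sign_off(); print(r.sense()['clock'])
E
```

```text
[array([  26.4, -111. ,   64. ]), array([  25.7, -157.5,   64. ]), array([ 25.7, -71.2,  64. ]), array([-31.7, -66.7,  64. ])]
angle 1.5858489532501645
cover edge [array([66.4,  1.2, 84. ]), array([-70.7,   2.4,  84. ])]
the job is handed in; nothing more can be done
the job is handed in; nothing more can be done
```

The cover is at the far end of its channel and the disc handle is shut at its stop. I handed the job in at about 14 s on the robot's clock; the hand-in reports no verdict.

I pushed the cover by its rib with the closed fingers until it met the end wall, where the contact force jumped to about 13 N. The disc handle was on the valve at the -y place, and I swung it in an arc with the closed fingers until it stopped moving at about 8 N. Then I backed off and raised the arm clear.

What the last checks showed:
- **Cover:** its near edge is at y about +2 mm of the box, which puts its centre at about +109 mm. It lies flat in the channel.
- **Disc handle:** it measured 1.586 rad, against the stop at 1.571. The 0.015 rad difference is within what the images can resolve.
- **Plain handle:** its tip is within about 2 mm of where it measured before the handle was moved.
- **Cup, tape, jar and egg:** they look unmoved and upright in the scene picture. I checked these by eye only.
- **Disagreement:** the pivots measured about 2 mm nearer the robot than the text gives. This is within the calibration error, and I used the measured values.

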